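Set up the board trimmer

ROBOT

A 6-joint arm with a two-finger parallel gripper is mounted at the origin on the work surface. World frame = base frame: x ahead of the robot, y to its left, z up, the work surface at z = 0. Lengths are in m, angles in degrees, forces in N, time in s.
With the tool pointing down it reaches from about 0.3 to 1 m from the base axis. Payload 5.1 kg.
Tool frame: the origin (TCP) lies between the finger pads; the fingertips stand 25 mm ahead of it and the grasp point (between the pads) lies 6 mm ahead of it; z points along the fingers, y is the line along which they close (so a half turn about z gives the same grasp; the last joint's range is limited). The gripper opens to 95 mm and grips with 3 to 60 N. Pads are 20 mm wide; open, the fingers measure 119 mm over their backs; the gripper's body (75 mm by 180 mm) begins 59 mm behind the grasp point.
Start: joints at [-80.248, 7.093, 94.555, -0, 78.352, -4.733], TCP at [0.163, -0.629, 0.24] pointing down, gripper open.
Joint ranges: [-149.61, 149.61], [-58.7, 133.49], [1.44, 155.28], [-77.14, 257.14], [18.33, 153.61], [-166.67, 166.67]. Speed limits (degrees/s): [147.25, 147.25, 180, 180, 180, 180].

INTERFACE

Orientations are given as [roll, pitch, yaw] about the fixed x, y, z axes, in that order (R = Rz(yaw) Ry(pitch) Rx(roll)).
In Python, from plant import sensors, vision, bot gives the robot as it stands.
- The arm moves only by the tool play_rows, never from a script. Its argument "rows" is one flat list of numbers, 4 for each row, row after row: the shift along the tool's x, y, z in m, then the turn about the tool's z in rad. In form: [tx, ty, tz, turn, tx, ty, tz, turn, ...]. A call has 1 to 8 rows; each row shifts and turns the commanded pose from where the row before left it, along the tool's axes as they then stand; what a row does not reach is not made up. A row lasts 1/10 s, in which the tool goes at most 50 mm and 8.59 degrees, less where a joint would pass 70% of its speed; a pose out of reach is approached as far as the arm can. A call with a gripper value outside its range is refused whole. "fingers" is the gripper command: -1 is fully open, 1 is shut, values between are in proportion, set as the call begins (left out, the last holds). The fingers move at their own pace and stop on an object; "grip_force" is the grip in N (left out, the last holds). Time passes only in rows, so rows that do not move let the fingers close. It gives the time, the measured TCP pose, the force, the opening and the grip force at its end, in the units of the state.
- sensors.sense(): the state, without advancing time (a new reading comes with each control period).
- vision.snapshot(name): name is "scene" or "top" or "wrist"; returns the picture (480x640x3 uint8, blue, green, red); there is no depth.
- vision.calibration(name): a dict with "K" (3x3 intrinsics, pixels), "view" (4x4, takes a point from world to camera coordinates). Camera axes: x right, y down, z forward; pixel columns grow to the right and rows downward; lengths in m; the calibration is good to about 2 mm. A picture is of the moment at which its call begins: read the wrist's pose just before it. calibration takes no time and is no camera call; for the wrist camera it gives the pose at the moment of the call.
- bot.sign_off(): hands the job in; it is judged then, once.
The state is a dict: "time_s": time; "joints": joint angles; "joint_vel": joint speeds; "tau": joint torques, N m; "position": TCP position; "orientation": TCP orientation; "wrist_force": force on the tool from outside, world axes, zero at the start; "ft_torque": the same for the moment, N m; "opening": finger opening in m; "gripper_force": force on a finger pad.
Only numpy, scipy, OpenCV 4.12 (cv2) and the standard library are available. Lean on these libraries where they do the work, as an engineer would, in place of code of your own. Each camera call takes 0.05 s, during which the arm holds its last target. There are 200 camera calls.

TASK

Set up the board trimmer for the next cut: turn the blank depth selector anticlockwise right back to its end stop, then clockwise (seen from above) two clicks from there, and swing the angle arm by its post to 45 degrees from the rail, the long mark half-way along its scale. Let go of both and leave the other things where they are.

Things in the scene. Friction and masses are not known exactly. Their poses are not given: they have to be found in the camera images.
- trimmer: board trimmer fixed on the table (sizes in mm): a bare aluminium plate 240 (its x) x 380 (its y) x 18 thick; origin at the centre of the underside, z up. A dark steel rail (14 wide, top 38 above the table) runs along y at its far edge, x = +108. It carries the angle arm, a scale and the depth selector
- pivot (a point): hinge axis of the angle arm (vertical), at plate x = +75 mm, y = +90 mm, 27 mm above the table; axes parallel to the trimmer's
- angle_arm (a joint): angle of the angle arm in rad, 0 to 1.571: 0 = parallel to the rail, pointing to the plate's -y; it grows as the arm swings clockwise seen from above, away from the rail to the plate's -x (1.571 = square to the rail). Dark steel bar 24 mm wide, 10 mm thick, top 32 mm above the table, pointed at the end; it stays where it is left (friction, about 1.2 N at the post). Black scale marks on the plate just past its point every 15 degrees, the three long ones at 0, 45 and 90
- lever_post (a point): middle of the upright round black post by which the arm is moved (sizes in mm): 16 across, from 32 to 90 above the table, the point is 64 above the table; 125 from the hinge axis
- selector (a joint): angle of the blank depth selector in rad: 0 at its end stop, grows clockwise seen from above. It has four detents, 25 degrees (0.436) apart: the end stop itself, then 0.436, 0.873 and 1.309 (far stop just beyond); the end stop gives way by 0.02. Let go, it settles into the nearest detent; under 0.2 N m turns it. One click on is one detent
- selector_grip (a point): on the selector's vertical axis (sizes in mm; plate x = -60, y = -130), 58 above the table. Black round skirt 44 across (top 32 above the table) bearing a straight upright bar to grip, 42 long, 14 thick, from 32 to 72 above the table; the point turns with the selector, its x along the bar, z up. At the end stop the bar lies along the plate's x
- offcut: white plastic board offcut, 35 x 60 x 8, lying on the trimmer's plate (sizes in mm); origin at the centre of its underside; bystander
- eraser: dark rubber eraser, 24 x 45 x 14, lying on the trimmer's plate (sizes in mm); origin at the centre of its underside; bystander
- tape: roll of grey tape lying flat, 96 across, 25 high (sizes in mm); origin at the centre of its underside; bystander
- glue: white glue bottle with blue cap, 64 across, 170 high (sizes in mm); origin at the centre of its underside; bystander
- bowl: pink bowl, 130 across, 45 high (sizes in mm); origin at the centre of its underside; bystander
- brush_jar: glass jar of brushes, 72 across (brush tips flare to 100), 215 high in all (sizes in mm); origin at the centre of its underside; bystander
- scissors: scissors lying flat, about 160 long, 80 wide, 9 high; x runs along the blades (sizes in mm); origin at the centre of its underside, at the blades' pivot; bystander
- paint_tin: small bare steel tin, 60 across, 50 high (sizes in mm); origin at the centre of its underside; bystander

How it is judged (in metres and radians):
On the way:
1. the selector has been turned back to its end stop (value of joint selector below 0.08 rad), for 0.1 s.
At the end, for the whole second after the job is handed in: the selector rests in its second detent from the end stop (0.873 rad, within 0.12) and the angle arm rests at 45 degrees (within 2.6 degrees, 0.045 rad) (value of joint selector between 0.7526 and 0.9926 rad and value of joint angle_arm between 0.7404 and 0.8304 rad and velocity of joint angle_arm between -0.05 and 0.05 rad/s and velocity of joint selector between -0.05 and 0.05 rad/s); the robot touches nothing.
It fails at once if a bystander is moved more than 20 mm (distance of any of offcut, eraser, tape, glue, bowl, brush_jar, scissors, paint_tin from where it was at the start of the episode above 0.02 m).
It also fails if it takes over 51 s, if anything falls off the work surface, if the arm or the gripper's body presses on something with over 40 N, if the wrist force passes 120 N, or if a joint passes its speed limit or range.

## Working session

There is one attempt and no reset: what is moved stays moved. The work goes in short steps, Python scripts to look and compute and a tool call to move; the robot and the scene stay as the last step left them, time stands still between calls to the robot, and variables do not carry over. Pictures are saved under pics/ and viewed, at most 10 in all, crops included, and the job is handed in when it is done.

Besides the shell and the picture viewer there is one more tool, called after "Request:" in YAML: its name, and indented under it one key for each argument. play_rows: Moves the arm, as the interface text tells. Its arguments: {"type":"object","properties":{"rows":{"type":"array"},"fingers":{"type":"number"},"grip_force":{"type":"number"}},"required":["rows"]}

```bash
mkdir -p pics
python3 - <<'E'
from plant import sensors, vision, bot
import cv2,numpy as np
for n in ("top","scene"):
    im=vision.snapshot(n); cv2.imwrite(f"pics/{n}0.png",im)
    c=vision.calibration(n); print(n,np.round(c["K"],1).tolist(),np.round(c["view"],4).tolist())
print(sensors.sense())
E
```

```text
top [[465.4, 0.0, 317.8], [0.0, 465.4, 237.8], [0.0, 0.0, 1.0]] [[-0.0173, -0.9997, -0.0196, 0.0176], [-0.9951, 0.0192, -0.0966, 0.4804], [0.0969, 0.0178, -0.9951, 1.3109], [0.0, 0.0, 0.0, 1.0]]
scene [[478.9, 0.0, 319.1], [0.0, 478.9, 242.3], [0.0, 0.0, 1.0]] [[0.6239, 0.7815, 0.004, -0.3199], [0.4982, -0.3938, -0.7725, -0.1977], [-0.6021, 0.484, -0.635, 1.3716], [0.0, 0.0, 0.0, 1.0]]
{'time_s': 0.1, 'joints': array([-8.02502248e+01,  7.13001613e+00,  9.46260237e+01, -1.60169211e-03,
        7.83504022e+01, -4.73349733e+00]), 'joint_vel': array([-0.07675393, -0.1320961 , -0.07982722,  0.00399394, -0.03391447,
        0.06944917]), 'tau': array([ 4.25741364e-04, -4.18879366e+01, -3.61096787e+01,  7.76356948e-02,
        4.61318088e-02, -7.41528447e-05]), 'position': array([ 0.16242878, -0.62883279,  0.23850942]), 'orientation': array([-1.79893792e+02, -7.22096199e-03,  1.44835907e+01]), 'wrist_force': array([ 0.30589914,  1.13721924, -0.40409894]), 'ft_torque': array([-0.02798471, -0.00036675,  0.0114669 ]), 'gripper_force': 0.0, 'opening': 0.09517770095693133}
```

View pics/top0.png

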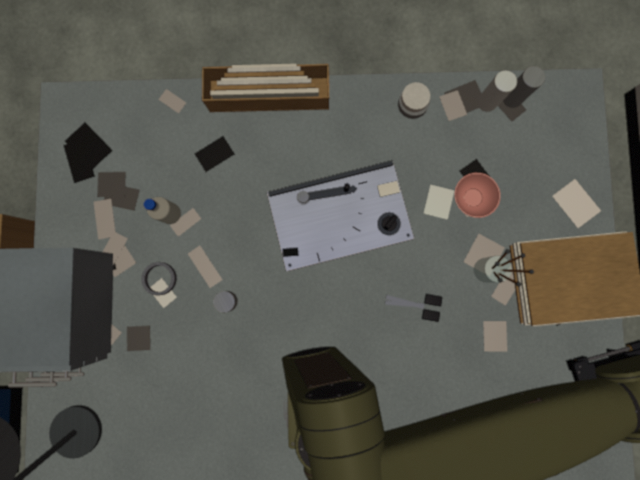

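View pics/scene0.png

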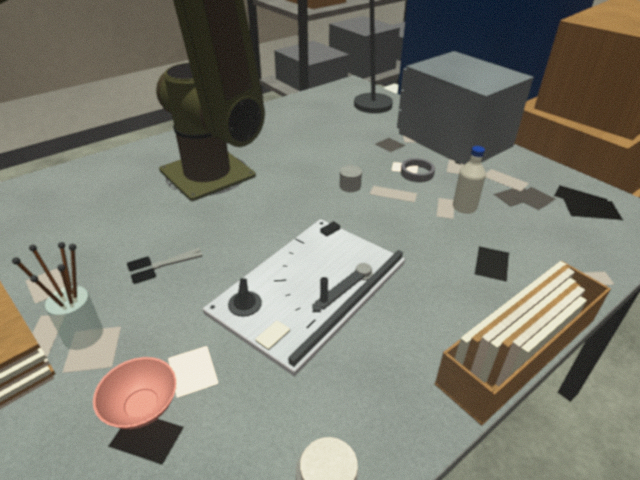

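The top view shows the plate with corners near (268,192), (392,162), (413,238) and (287,270). The selector is at (388,223), the hinge at (304,197) and the post at (348,188), with the eraser at (290,252) and the offcut at (389,188).

```bash
cat > h.py <<'E'
from plant import sensors, vision, bot
import cv2,numpy as np
def cast(c,uv,z):
    R=c["view"][:3,:3];t=c["view"][:3,3];o=-R.T@t
    d=R.T@np.linalg.solve(c["K"],np.array([uv[0],uv[1],1.]));return o+d*(z-o[2])/d[2]
def proj(c,p):
    q=c["K"]@(c["view"][:3,:3]@np.array(p)+c["view"][:3,3]);return q[:2]/q[2]
E
python3 - <<'E'
from h import *
im=cv2.imread("pics/top0.png");c={k:np.array(v) for k,v in vision.calibration("top").items()}
g=im.min(axis=2)[150:280,255:425]; m=(im[150:280,255:425,0]>130).astype(np.uint8)
print(m.sum())
m=cv2.morphologyEx(m,cv2.MORPH_CLOSE,np.ones((9,9)))
ct=max(cv2.findContours(m,0,2)[0],key=cv2.contourArea)
P=np.array([cast(c,p[0]+[255,150],.018)[:2] for p in ct],np.float32)
r=cv2.minAreaRect(P);print(r,cv2.boxPoints(r))
for n,uv,z in(("hinge",(304,197),.032),("post",(349,187),.09),("sel",(389,222),.06),("corners",(413,238),.018),("",(287,270),.018)):print(n,cast(c,uv,z))
cv2.imwrite("pics/c1.png",cv2.resize(im[150:280,255:425],None,fx=4.5,fy=4.5,interpolation=2))
E
```

```text
8345
((0.5384410619735718, -0.056454479694366455), (0.21875163912773132, 0.3767450749874115), 13.029058456420898) [[ 0.38941336  0.10241031]
 [ 0.47434872 -0.26463577]
 [ 0.68746877 -0.21531928]
 [ 0.6025334   0.15172681]]
hinge [0.59842055 0.04638807 0.032     ]
post [ 0.61280584 -0.08046635  0.09      ]
sel [ 0.51755736 -0.19105768  0.06      ]
corners [ 0.47538177 -0.26389921  0.018     ]
 [0.39030059 0.09880307 0.018     ]
```

View pics/c1.png

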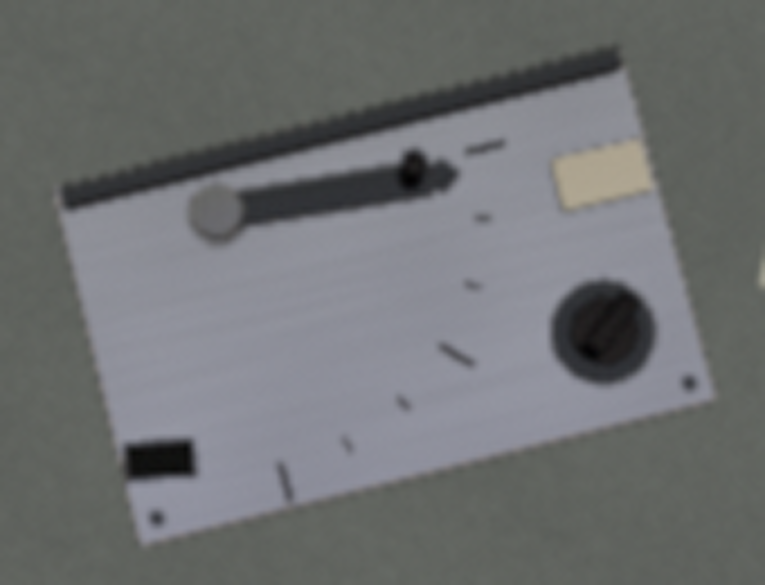

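Request:
play_rows:
  rows: [0.021,-0.037,-0.005,0,0.021,-0.037,-0.005,0,0.021,-0.037,-0.005,0,0.021,-0.037,-0.005,0,0.021,-0.037,-0.005,0,0.021,-0.037,-0.005,0,0.021,-0.037,-0.005,0,0.021,-0.037,0,0]

```text
time_s: 0.9
position: [0.2513, -0.2992, 0.275]
orientation: [180.0, -0.0, 14.4]
wrist_force: [0.6, -0.3, 0.1]
opening: 0.0949
gripper_force: 0.0
```

Request:
play_rows:
  rows: [0.041,-0.005,0,0,0.041,-0.005,0,0,0.041,-0.005,0,0,0.041,-0.005,0,0,0.041,-0.005,0,0,0.041,-0.005,0,0,0,0,0,0,0,0,0,0]

```text
time_s: 1.7
position: [0.482, -0.2095, 0.2737]
orientation: [-179.9, 0.1, 14.6]
wrist_force: [-0.5, 0.0, -0.0]
opening: 0.0949
gripper_force: 0.0
```

Run:
```python
from h import *
s=sensors.sense();print(s["time_s"],s["position"],s["orientation"])
c=vision.calibration("wrist");im=vision.snapshot("wrist");cv2.imwrite("pics/w1.png",im)
np.savez("w1.npz",K=c["K"],view=c["view"]);print(np.round(c["K"],1).tolist(),np.round(c["view"],3).tolist())
```

```text
1.7 [ 0.48195781 -0.20954886  0.27371522] [-1.79929076e+02  1.02441908e-01  1.45810622e+01]
[[430.7, 0.0, 321.2], [0.0, 430.7, 239.9], [0.0, 0.0, 1.0]] [[0.252, -0.968, -0.002, -0.325], [-0.938, -0.245, 0.245, 0.364], [-0.238, -0.06, -0.969, 0.524], [0.0, 0.0, 0.0, 1.0]]
```

View pics/w1.png

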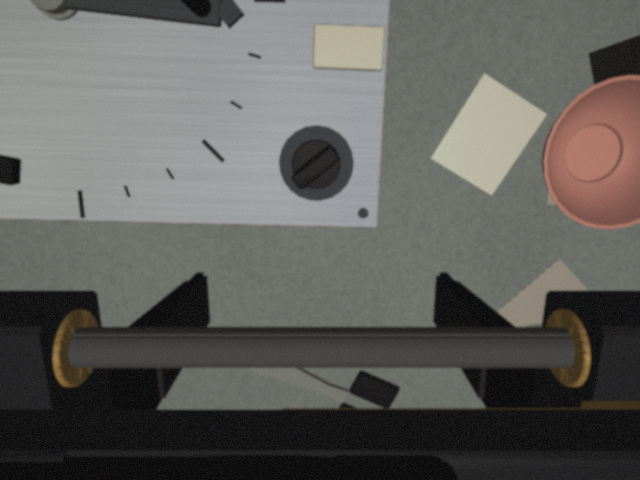

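The wrist view shows the selector skirt centred at (316,163), with the bar running from (297,185) to (338,149). The plate's near edge runs from (0,219) to (377,226).

Run:
```python
from h import *
c=dict(np.load("w1.npz"));im=cv2.imread("pics/w1.png")
g=im[115:210,265:365].max(axis=2); m=(g<95).astype(np.uint8)
ct=max(cv2.findContours(m,0,2)[0],key=cv2.contourArea)
e=cv2.fitEllipse(ct);print(e);uv=np.array(e[0])+[265,115]
print("skirt",cast(c,uv,.032))
A=cast(c,(296,187),.072);B=cast(c,(339,149),.072);d=B-A;print("bar len",np.hypot(*d[:2]),"ang",np.degrees(np.arctan2(d[1],d[0])),(A+B)/2)
C=cast(c,(377,226.5),.018);D=cast(c,(0,219),.018);E_=cast(c,(388,20),.018)
print("corner",C,"yaw",np.degrees(np.arctan2(-(D-C)[0],(D-C)[1])),np.degrees(np.arctan2((E_-C)[1],(E_-C)[0])))
y=np.radians(13.2)
R=np.array([[np.cos(y),-np.sin(y)],[np.sin(y),np.cos(y)]])
o=C[:2]+R@[.12,.19];print("origin",o,"sel",o+R@[-.06,-.13],"hinge",o+R@[.075,.09])
print("hinge px",cast(c,(52,0),.032))
```

```text
((50.87345886230469, 47.6008186340332), (71.71226501464844, 72.71874237060547), 175.726318359375)
skirt [ 0.52053588 -0.19505978  0.032     ]
bar len 0.04545751174108238 ang -34.28374126031842 [ 0.51941144 -0.19704968  0.072     ]
corner [ 0.47616485 -0.26623199  0.018     ] yaw 13.445245623630845 13.431024847985233
origin [ 0.54960765 -0.05384989] sel [ 0.52087853 -0.1941162 ] hinge [0.60207449 0.05089852]
hinge px [0.59259192 0.04436112 0.032     ]
```

Request:
play_rows:
  rows: [0.041,-0.0045,0,0.1487,0,0,0,0.1487,0,0,0,0.1487,0,0,0,0.1487,0,0,0,0.1487,0,0,0,0.1487,0,0,0.04,0,0,0,0.04,0]

```text
time_s: 2.55
position: [0.5203, -0.1971, 0.196]
orientation: [-180.0, -0.3, -36.8]
wrist_force: [0.1, -0.2, -0.0]
opening: 0.0948
gripper_force: 0.0
```

Request:
play_rows:
  rows: [0,0,0,0,0,0,0,0]

```text
time_s: 2.75
position: [0.5194, -0.196, 0.1947]
orientation: [180.0, 0.1, -36.7]
wrist_force: [0.4, -0.7, -0.2]
opening: 0.0954
gripper_force: 0.0
```

Run:
```python
from h import *
s=sensors.sense();print(s["position"],s["orientation"])
c=vision.calibration("wrist");im=vision.snapshot("wrist");cv2.imwrite("pics/w2.png",im)
p=[.5205,-.195];print(proj(c,p+[.032]),proj(c,p+[.072]))
```

```text
[ 0.51939716 -0.19603827  0.19473013] [ 1.79981172e+02  7.06634378e-02 -3.67138267e+01]
[318.13773647 227.85993541] [317.7327233  241.46731385]
```

View pics/w2.png

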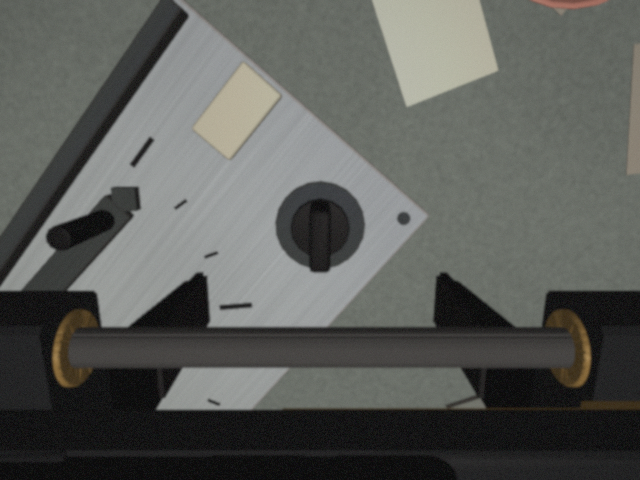

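The bar is upright in the wrist picture, at about column 320 and midway between the fingers, so I can descend and grip.

Request:
play_rows:
  rows: [0.0005,-0.001,0.043,0,0,0,0.044,0,0,0,0.043,0,0,0,0,0,0,0,0,0]

```text
time_s: 3.3
position: [0.5226, -0.1958, 0.0669]
orientation: [-180.0, -0.1, -36.6]
wrist_force: [0.4, -0.0, 0.7]
opening: 0.0953
gripper_force: 0.0
```

Request:
play_rows:
  rows: [0,0,0,0,0,0,0,0,0,0,0,0,0,0,0,0,0,0,0,0,0,0,0,0,0,0,0,0,0,0,0,0]
  fingers: 1
  grip_force: 20

```text
time_s: 4.1
position: [0.5213, -0.195, 0.0645]
orientation: [180.0, 0.0, -36.6]
wrist_force: [0.3, 0.5, 0.3]
opening: 0.0367
gripper_force: 0.0
```

Request:
play_rows:
  rows: [0,0,0,0,0,0,0,0,0,0,0,0,0,0,0,0,0,0,0,0]

```text
time_s: 4.6
position: [0.521, -0.1957, 0.0646]
orientation: [179.9, 0.0, -36.6]
wrist_force: [-3.1, -4.9, -0.1]
opening: 0.0141
gripper_force: 20.0
```

Request:
play_rows:
  rows: [0,0,0,-0.11,0,0,0,-0.11,0,0,0,-0.11,0,0,0,-0.11,0,0,0,-0.11,0,0,0,-0.11,0,0,0,-0.11,0,0,0,-0.11]

```text
time_s: 5.4
position: [0.5213, -0.1942, 0.0646]
orientation: [-179.9, 0.0, 14.0]
wrist_force: [-2.1, 1.4, 2.7]
opening: 0.014
gripper_force: 20.0
```

Request:
play_rows:
  rows: [0,0,0,0,0,0,0,0,0,0,0,0]

```text
time_s: 5.7
position: [0.5212, -0.1942, 0.0646]
orientation: [-179.9, 0.0, 13.7]
wrist_force: [-2.8, 4.6, 3.3]
opening: 0.0137
gripper_force: 20.0
```

Run:
```python
from h import *
s=sensors.sense();print(s["orientation"],s["ft_torque"],s["wrist_force"],s["joints"])
```

```text
[-1.79889897e+02  7.88256012e-03  1.36826810e+01] [ 0.78449692  0.41779274 -0.0331806 ] [-2.81784339  4.63954681  3.30961775] [-2.60017703e+01  5.48183465e+00  1.14350088e+02  9.18028455e-02
  6.02444820e+01  5.02699413e+01]
```

Request:
play_rows:
  rows: [0,0,0,-0.03,0,0,0,0,0,0,0,0]

```text
time_s: 6.0
position: [0.5213, -0.1942, 0.0646]
orientation: [-179.9, -0.0, 15.4]
wrist_force: [-1.3, 4.2, 3.6]
opening: 0.0139
gripper_force: 20.2
```

Run:
```python
from h import *
s=sensors.sense();print(s["orientation"],s["ft_torque"],s["wrist_force"])
```

```text
[-1.79872032e+02 -1.23805508e-02  1.54032589e+01] [ 0.90256581  0.42825406 -0.47839521] [-1.34612382  4.21844601  3.58402798]
```

Request:
play_rows:
  rows: [0,0,0,-0.03,0,0,0,0,0,0,0,0]

```text
time_s: 6.3
position: [0.5215, -0.1942, 0.0646]
orientation: [-179.9, -0.0, 17.1]
wrist_force: [-1.8, 4.9, 2.6]
opening: 0.0146
gripper_force: 20.4
```

Run:
```python
from h import *
s=sensors.sense();print(s["orientation"],s["ft_torque"],s["wrist_force"])
```

```text
[-1.79879251e+02 -4.85701324e-02  1.71075759e+01] [ 0.93064573  0.29250912 -0.55253029] [-1.82423514  4.91197343  2.59609721]
```

The reaction torque rose to about 0.5 N m, so the selector is on its end stop. Next I turn it two clicks clockwise.

Request:
play_rows:
  rows: [0,0,0,0.117,0,0,0,0.117,0,0,0,0.117,0,0,0,0.117,0,0,0,0.117,0,0,0,0.117,0,0,0,0.117,0,0,0,0.117]

```text
time_s: 7.1
position: [0.521, -0.1958, 0.0646]
orientation: [179.9, -0.0, -36.7]
wrist_force: [-4.0, -0.9, 2.0]
opening: 0.0136
gripper_force: 20.0
```

Request:
play_rows:
  rows: [0,0,0,0,0,0,0,0]

```text
time_s: 7.3
position: [0.5211, -0.1958, 0.0646]
orientation: [179.9, -0.0, -36.3]
wrist_force: [-3.9, -3.4, 1.6]
opening: 0.0136
gripper_force: 20.0
```

Request:
play_rows:
  rows: [0,0,0,0,0,0,0,0,0,0,0,0,0,0,0,0,0,0,0,0,0,0,0,0]
  fingers: 0

```text
time_s: 7.9
position: [0.5215, -0.195, 0.0647]
orientation: [-180.0, -0.0, -36.4]
wrist_force: [-0.0, 0.3, -0.5]
opening: 0.047
gripper_force: 0.0
```

Request:
play_rows:
  rows: [0,0,-0.03,0,0,0,-0.05,0,0,0,-0.05,0,0.002,-0.049,0,0,0.002,-0.049,0,0,0.002,-0.049,0,0,0,0,0,-0.143,0,0,0,-0.143]

```text
time_s: 8.7
position: [0.6142, -0.0787, 0.1944]
orientation: [-180.0, 0.0, -19.5]
wrist_force: [-0.6, 0.1, 0.5]
opening: 0.0476
gripper_force: 0.0
```

Request:
play_rows:
  rows: [0,0,0,-0.143,0,0,0,-0.143,0,0,0,-0.143,0,0,0,-0.143,0,0,0,-0.143,0,0,0,-0.143,0,0,0,-0.143,0,0,0,-0.143]

```text
time_s: 9.5
position: [0.6135, -0.0802, 0.1945]
orientation: [-180.0, -0.0, 45.9]
wrist_force: [0.7, 0.1, 0.4]
opening: 0.0477
gripper_force: 0.0
```

Request:
play_rows:
  rows: [0,0,0,-0.143,0,0,0,-0.143,0,0,0,-0.143,0,0,0,-0.143,0,0,0,-0.143,0,0,0,-0.143,0,0,0,0,0,0,0,0]

```text
time_s: 10.3
position: [0.6135, -0.0803, 0.1946]
orientation: [180.0, -0.0, 94.5]
wrist_force: [0.6, -0.5, 0.4]
opening: 0.0475
gripper_force: 0.0
```

Run:
```python
from h import *
s=sensors.sense();print(s["time_s"],s["position"],s["orientation"])
c=vision.calibration("wrist");im=vision.snapshot("wrist");cv2.imwrite("pics/w3.png",im)
np.savez("w3.npz",K=c["K"],view=c["view"])
```

```text
10.3 [ 0.6134929  -0.08026241  0.19459474] [ 1.79999079e+02 -2.25275117e-03  9.45207671e+01]
```

View pics/w3.png

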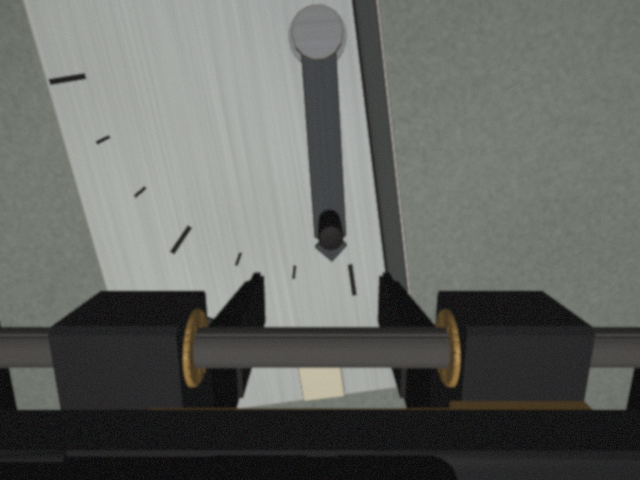

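The wrist view shows the hinge cap at (317,33) and the post top at (330,237), between the open fingers. The arm points at about 7 degrees.

Run:
```python
from h import *
c=dict(np.load("w3.npz"))
H=cast(c,(317,33),.036);P=cast(c,(330,238),.09);L=cast(c,(181,239),.018)
d=(P-H)[:2];print(H,P,np.hypot(*d),np.degrees(np.arctan2(d[1],d[0])))
l=(L-H)[:2];print("long mark",np.degrees(np.arctan2(l[1],l[0])))
```

```text
[0.60039746 0.04854803 0.036     ] [ 0.61808109 -0.07375469  0.09      ] 0.12357454266766531 -81.77267628436454
long mark -121.96500797407532
```

Request:
play_rows:
  rows: [0.0055,0.005,0.02,-0.064,0,0,0.04,0,0,0,0.04,0,0,0,0.0245,0,0,0,0,0,0,0,0,0]

```text
time_s: 10.95
position: [0.6182, -0.0744, 0.0704]
orientation: [-180.0, -0.0, 98.3]
wrist_force: [0.6, -0.1, 0.9]
opening: 0.0479
gripper_force: 0.0
```

Request:
play_rows:
  rows: [0,0,0,0,0,0,0,0,0,0,0,0,0,0,0,0,0,0,0,0,0,0,0,0,0,0,0,0]
  fingers: 1
  grip_force: 15

```text
time_s: 11.65
position: [0.6184, -0.0745, 0.0708]
orientation: [180.0, 0.0, 98.3]
wrist_force: [-0.0, 0.2, 4.0]
opening: 0.0159
gripper_force: 15.0
```

Request:
play_rows:
  rows: [0.0005,-0.0109,0,0.0872,0.0005,-0.0109,0,0.0872,0.0005,-0.0109,0,0.0872,0.0005,-0.0109,0,0.0872,0.0005,-0.0109,0,0.0872,0.0005,-0.0109,0,0.0872,0.0005,-0.0109,0,0.0872,0.0005,-0.0109,0,0.0872]

```text
time_s: 12.45
position: [0.5345, -0.0572, 0.0708]
orientation: [179.9, -0.0, 58.2]
wrist_force: [0.9, -0.1, 3.0]
opening: 0.0156
gripper_force: 15.0
```

Request:
play_rows:
  rows: [0,0,0,0,0,0,0,0,0,0,0,0]

```text
time_s: 12.75
position: [0.5346, -0.0572, 0.0708]
orientation: [180.0, 0.0, 58.4]
wrist_force: [-2.2, -0.8, 5.9]
opening: 0.0155
gripper_force: 15.0
```

Request:
play_rows:
  rows: [0,0,0,0,0,0,0,0,0,0,0,0,0,0,0,0,0,0,0,0,0,0,0,0]
  fingers: 0

```text
time_s: 13.35
position: [0.5342, -0.0569, 0.07]
orientation: [-180.0, 0.0, 58.4]
wrist_force: [0.4, -0.5, 0.5]
opening: 0.0472
gripper_force: 0.0
```

Request:
play_rows:
  rows: [0,0,-0.03,0,0,0,-0.04,0,0,0,-0.05,0,0,0,-0.05,0,-0.03,0,-0.03,0,-0.03,0,0,0,0,0,0,0,0,0,0,0]

```text
time_s: 14.15
position: [0.5025, -0.1081, 0.2699]
orientation: [-180.0, -0.0, 58.3]
wrist_force: [-0.2, -0.3, -0.6]
opening: 0.0477
gripper_force: 0.0
```

Run:
```python
from h import *
s=sensors.sense();print(s["time_s"],s["position"],s["orientation"])
c=vision.calibration("wrist");im=vision.snapshot("wrist");cv2.imwrite("pics/w4.png",im)
np.savez("w4.npz",K=c["K"],view=c["view"])
```

```text
14.15 [ 0.50254628 -0.10814255  0.26988902] [-1.79982337e+02 -2.56714851e-02  5.83135715e+01]
```

View pics/w4.png

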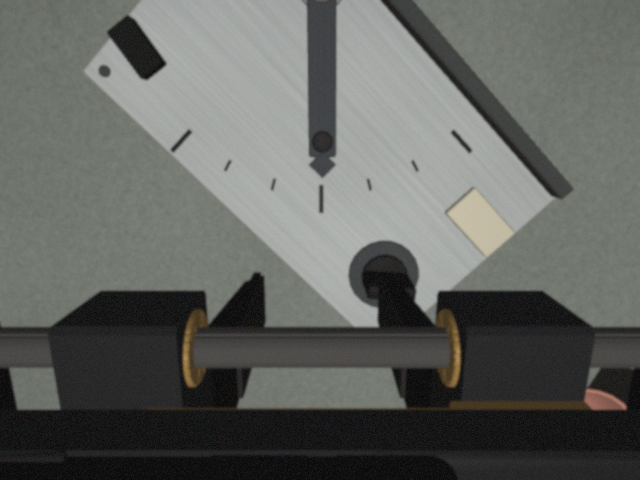

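The arm's point, at (322,176), lines up with the 45° long mark at (321,186–212). The selector is half hidden by a finger, so I move back to check it.

Request:
play_rows:
  rows: [-0.04,0.02,0,0,-0.04,0.02,0,0,0,0,0,0,0,0,0,0]

```text
time_s: 14.6
position: [0.4949, -0.1968, 0.2689]
orientation: [-179.9, -0.0, 58.3]
wrist_force: [0.5, 0.5, -0.2]
opening: 0.0472
gripper_force: 0.0
```

Run:
```python
from h import *
c=vision.calibration("wrist");im=vision.snapshot("wrist")
u,v=proj(c,[.5205,-.195,.05]).astype(int);print(u,v)
cv2.imwrite("pics/w5.png",cv2.resize(im[max(v-70,0):v+70,u-70:u+70],None,fx=3,fy=3))
np.savez("w5.npz",K=c["K"],view=c["view"],o=[u-70,max(v-70,0)])
for a in range(0,100,25):
    t=np.radians(13.4-a);d=.021*np.array([np.cos(t),np.sin(t)])
    print(a,*[np.round((proj(c,[.5205+k*d[0],-.195+k*d[1],.072])-[u-70,max(v-70,0)])*3) for k in(-1,1)])
```

```text
346 195
0 [158. 279.] [272. 168.]
25 [140. 251.] [289. 197.]
50 [136. 217.] [293. 231.]
75 [146. 185.] [282. 263.]
```

View pics/w5.png

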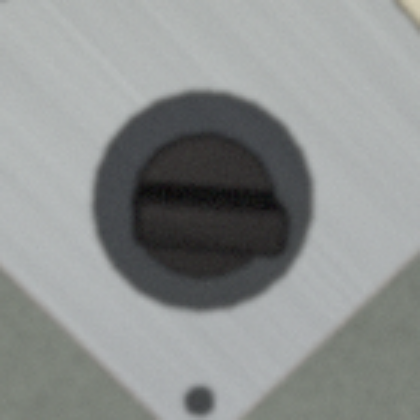

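The crop shows the selector bar running from (136,218) to (288,232). That matches the 50° prediction, so the second detent is set. The arm is on its mark and the robot is clear.

```bash
python3 -c "
from plant import bot
print(bot.sign_off())"
```

```text
the job is handed in; nothing more can be done
None
```

The selector went back to its end stop and then two clicks clockwise; it and the angle arm (on its 45° mark) checked out in the wrist camera, both are released, no other object was touched, and the job is handed in with no verdict returned.

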